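# Square the stop collar to the pin's flat and lock its set screw

### The job

The stop collar on the awning hinge pin is loose. Turn it by the black knob of its set screw until the screw faces the flat milled along the pin: press the screw in gently to feel for the flat, its pad must go fully down, square on it. Only then give the knob its quarter turn clockwise to the stop to tighten it, and let go. Do not jam the screw against the pin, and leave the other things on the bench alone.

Things in the scene. Friction and masses are not known exactly. Their poses are not given: they have to be found in the camera images.
- hinge_bracket: Steel U-bracket screwed to the bench: base plate 120 x 160 x 8 mm, two ears 8 mm thick, 52 mm wide with round tops (26 mm radius) about the pin, 80 mm apart inside. Origin on the bench under its middle, z up, y along the hinge pin and roughly towards the robot (within 0.5 rad), x square to the pin, to the robot's left.
- hinge_pin: Steel hinge pin, 36 mm in diameter, through both ears; it cannot turn. Origin on its axis midway between the ears, 88 mm above the bench. Its axes are the bracket's and do not tell which way the flat faces.
- pin_axis (a point): The same point on the pin's axis. A flat 22.6 mm wide and 4 mm deep (14 mm from the axis) runs along the whole pin between the ears and shows on both sides of the collar. It faces upwards, anywhere within 0.55 rad to either side of straight up; that angle is not measured.
- collar (a joint): Turn of the aluminium collar about the pin, rad: 0 with the set screw straight up, positive leaning to the bracket's +x side (the robot's left), negative to its -x side; stops at -0.95 and 0.95; starts near -0.65. Collar 60 mm in diameter, 24 mm wide, midway between the ears; it cannot slide along the pin and turns stiffly (0.12 N m). The set screw stands out of it radially.
- knob (a point): Centre of the set screw's round black knob, 34 mm in diameter, 24 mm tall, the handle for collar and screw, 40 mm farther out than the pad: 58.5 to 59.5 mm from the pin's axis at the start, 54 mm when down. z points outwards along the screw. Below the knob, to 33 mm from the axis, are only the lock's hooks and boss, within 16 mm of the screw's line.
- plunger: Inner part of the set screw, hidden in the collar: slides in and out by push and pull (2.5 N drag), ends in a flat pad 8 mm along the pin by 16 mm across. Origin in the middle of the pad's face. At the start it is clear of the pin, 18.5 to 19.5 mm from its axis; pulled out it stops at 22.5 mm; over 20 mm the collar swings freely.
- pad_face (a point): Middle of the pad's face. Pushed in, it stops 14.0 mm from the axis when square on the flat, 14.9 when 0.1 rad skew, 15.9 at 0.2, 17.1 at 0.3, 18 (the round) from 0.36; at 7 to 10 N it sinks 0.2 (square) to 0.5 mm (edge) deeper. Fully down: under 14.3 mm, before the knob is turned. 7 to 15 N is enough; over 35 N the pad scores the pin.
- lock_knob (a joint): Turn of the knob, rad: 0 to 0.1 at the start, positive clockwise seen from outside; stop at 1.35. From 0.5 on its cross pin passes under the collar's two hooks, but only with the pad down; from 0.8 they draw the pad tight, and one that stands skew or high is jammed on the pin. It turns easily (0.06 N m, up to 0.3 N m under the hooks). Tight at 1.1 or more; it then stays.
- spirit_level: Orange spirit level, 300 x 22 x 48 mm, standing on edge. Leave it. Origin under its middle.
- hex_keys: Hex keys upright in a grey holder 100 x 36 mm, up to 115 mm tall. Leave it. Origin under its middle.
- saucer: White saucer, 110 mm in diameter. Leave it. Origin under its middle.
- tea_glass: Empty tulip tea glass, 80 mm tall, on the saucer. Leave it. Origin under its middle.
- spare_pin: Spare hinge pin lying on the bench, 36 mm in diameter, 138 mm long, along its y. Leave it. Origin under its middle.
- spare_collar: Spare collar without screw, lying flat, 60 mm in diameter, 24 mm high. Leave it. Origin under its middle.
- spanner: Open-ended spanner, 180 mm, lying flat along its x. Leave it.
Things that resemble listed ones, but are neither listed nor needed, are in the scene too. Leave any pink or red look-alike of the hinge_bracket alone.

How it is judged:
By the outcome, as a careful person would: the job done as asked, in the order asked, and still so for the second after the job is handed in, with the robot touching nothing.
It also fails if it takes over 64 s, if anything falls off the work surface, if the arm or the gripper's body presses on something with over 40 N, if the wrist force passes 120 N, or if a joint passes its speed limit or range.

### The arm

A 6-joint arm with a two-finger parallel gripper is mounted at the origin on the work surface. World frame = base frame: x ahead of the robot, y to its left, z up, the work surface at z = 0. Lengths are in m, angles in rad, forces in N, time in s.
With the tool pointing down it reaches from about 0.3 to 0.875 m from the base axis. Payload 4.2 kg.
Tool frame: the origin (TCP) lies between the finger pads; the fingertips stand nose_length ahead of it and the grasp point (between the pads) lies 6 mm ahead of it (nose_length is the distance from the TCP to the fingertips, in m); z points along the fingers, y is the line along which they close (so a half turn about z gives the same grasp; the last joint's range is limited). The gripper opens to 85 mm and grips with 20 to 120 N. Pads are 22 mm wide; open, the fingers measure 114 mm over their backs; the gripper's body (76 mm by 85 mm) begins 54 mm behind the grasp point. The pads swing forward as they close: fully open they stand 13 mm farther back than shut.
Start: joints at [1.107, 0.32, 1.565, -0, 1.257, -0.02], TCP at [0.247, 0.519, 0.256] pointing down, gripper open.
Joint ranges: [-3.11, 3.11], [-0.84, 2.01], [0.21, 2.61], [-1.34, 4.49], [0.05, 2.63], [-2.56, 2.56]. Speed limits (rad/s): [2.57, 2.57, 3.14, 3.14, 3.14, 3.14].

### API

Orientations are given as a rotation vector (axis times angle).
In Python, from bench import * gives the robot as it stands.
- The arm moves only by the tool carry_out, never from a script. Its arguments are lists of equal length, an entry for each row: "delta_rot": the turn, a rotation vector about the world's x, y, z in rad, a list of three; "xyz": the shift along the world's x, y, z in m, a list of three; "grip": the closure, from 0 (fully open) to 1 (shut). In form: {"delta_rot": [[rx, ry, rz], ...], "xyz": [[x, y, z], ...], "grip": [grip, ...]}. A call has 1 to 20 rows; each row is the pose to reach, as a shift and turn from the pose commanded when the call began; what a row does not reach only later rows make up. A row lasts 1/10 s, in which the tool goes at most 50 mm and 8.59 degrees, less where a joint would pass 70% of its speed; a pose out of reach is approached as far as the arm can. A call with a gripper value outside its range is refused whole. The fingers move at their own pace and stop on an object; "grip_force" is the grip in N (left out, the last holds). Time passes only in rows, so rows that repeat a pose let the fingers close. It gives the time, the measured TCP pose, the force, the opening and the grip force at its end, in the units of the state.
- sense(): the state, without advancing time (a new reading comes with each control period).
- camera(name): name is "side" or "top"; returns (picture, depth): 384x512x3 uint8, red, green, blue; 384x512 float32, m along the optical axis (not along the pixel's ray), 0 where there is no reading.
- camera_params(name): a dict with "fx", "fy", "cx", "cy" (pixels), "T" (4x4, takes a point from camera to world coordinates). Camera axes: x right, y up, looking along -z (the intrinsics and any distortion apply to the point x, -y, -z); pixel columns grow to the right and rows downward; lengths in m; the calibration is good to about 2 mm. A picture is of the moment at which its call begins. camera_params takes no time and is no camera call.
- hand_in(): hands the job in; it is judged then, once.
Trained networks look in the newest picture that a camera, given by its name, has taken for a name from the list of things; names that differ only in an ending like _2 or _b are one class to them, and where a whole thing is asked for, a point or a joint stands for the part that bears it (a point fixed in the world has none). Each returns a list of dicts, best first, with "score" (0 to 1); they miss things now and then, are a little off and sometimes report something else, mostly with a low value. They report only what shows in the picture. A call takes as long as a camera call. They do not tell look-alikes from the thing itself.
- find_in(camera, target): "bbox" ([left, top, width, height] in pixels, round what is visible of it).
- tip_of(camera, target): "position" ([row, column] in pixels: a listed point, or the origin of a listed thing).
The state is a dict: "clock": time; "q": joint angles; "joint_vel": joint speeds; "joint_efforts": joint torques, N m; "ee_pos": TCP position; "eef_rot": TCP orientation; "contact_force": force on the tool from outside, world axes, zero at the start; "torque": the same for the moment, N m; "width": opening from 0.0 (shut) to 1.0 (fully open); "gripper_force": force on a finger pad.
Only numpy, scipy, OpenCV 4.12 (cv2) and the standard library are available. Lean on these libraries where they do the work, as an engineer would, in place of code of your own. Each camera call takes 0.05 s, during which the arm holds its last target. There are 200 camera calls.

## Working session

There is one attempt and no reset: what is moved stays moved. The work goes in short steps, Python scripts to look and compute and a tool call to move; the robot and the scene stay as the last step left them, time stands still between calls to the robot, and variables do not carry over. Pictures are saved under pics/ and viewed, at most 10 in all, crops included, and the job is handed in when it is done.

Besides the shell and the picture viewer there is one more tool, called after ">>>" as name(argument=value, ...), one argument or row to a line, values as JSON. carry_out: Moves the arm, as the interface text tells. Its arguments: {"type":"object","properties":{"delta_rot":{"type":"array","items":{"type":"array","items":{"type":"number"}}},"xyz":{"type":"array","items":{"type":"array","items":{"type":"number"}}},"grip":{"type":"array","items":{"type":"number"}},"grip_force":{"type":"number"}},"required":["delta_rot","xyz","grip"]}

```bash
mkdir -p pics; ls; python3 - <<'E'
from bench import *
import cv2, numpy as np
s=sense(); print({k:np.round(v,3).tolist() for k,v in s.items()})
for n in ("side","top"):
    p,d=camera(n); cv2.imwrite(f"pics/{n}0.png",p[:,:,::-1]); np.save(f"{n}0.npy",d)
    c=camera_params(n); print(n,{k:np.round(v,3).tolist() for k,v in c.items()})
    for t in ("hinge_bracket","collar","knob","pin_axis"):
        try: print(t,"bbox",[(r["bbox"],round(r["score"],2)) for r in find_in(n,t)][:4])
        except Exception as e: print(t,e)
        try: print(t,"tip",[(np.round(r["position"]).tolist(),round(r["score"],2)) for r in tip_of(n,t)][:4])
        except Exception as e: print(t,e)
a=cv2.imread("pics/side0.png");b=cv2.imread("pics/top0.png")
cv2.imwrite("pics/both0.png",cv2.resize(np.vstack([a,b]),(400,600)) if 0 else np.vstack([a,b])[:, :])
E
```

```text
pics
{'clock': 0.0, 'q': [1.107, 0.32, 1.566, -0.0, 1.257, -0.02], 'joint_vel': [0.001, 0.001, 0.0, 0.001, -0.0, -0.001], 'joint_efforts': [0.0, -41.553, -23.415, 0.0, 0.008, -0.0], 'ee_pos': [0.247, 0.519, 0.255], 'eef_rot': [-0.691, -3.064, 0.003], 'contact_force': [0.659, -0.472, -0.064], 'torque': [0.03, -0.0, -0.035], 'gripper_force': 0.0, 'width': 1.001}
side {'fx': 469.732, 'fy': 469.732, 'cx': 246.204, 'cy': 192.01, 'T': [[0.901, 0.283, -0.329, 0.065], [-0.434, 0.594, -0.678, -1.003], [0.003, 0.753, 0.658, 1.105], [0.0, 0.0, 0.0, 1.0]]}
hinge_bracket bbox [([234.7, 122.1, 42.0, 53.0], 0.84), ([218.8, 184.8, 28.3, 31.9], 0.74), ([189.3, 246.2, 59.9, 68.6], 0.69), ([206.7, 184.5, 55.1, 56.5], 0.63)]
hinge_bracket tip [([219.0, 237.0], 0.84), ([285.0, 222.0], 0.71), ([157.0, 256.0], 0.58), ([347.0, 277.0], 0.33)]
collar bbox [([227.5, 191.8, 23.7, 20.2], 0.76), ([249.2, 120.5, 13.9, 26.9], 0.66), ([206.4, 243.9, 24.9, 33.2], 0.59)]
collar it knows: hex_keys, hinge_bracket, hinge_pin, knob, pad_face, pin_axis, plunger, saucer, spanner, spare_collar, spare_pin, spirit_level, tea_g
[... 824 characters left out ...]
.5, 199.1, 28.4, 21.5], 0.89), ([323.9, 259.3, 23.0, 19.7], 0.49)]
collar it knows: hex_keys, hinge_bracket, hinge_pin, knob, pad_face, pin_axis, plunger, saucer, spanner, spare_collar, spare_pin, spirit_level, tea_glass
knob bbox [([333.7, 266.1, 12.5, 11.4], 0.6), ([139.5, 128.7, 24.8, 15.2], 0.48), ([252.2, 197.5, 17.1, 12.4], 0.46), ([250.6, 200.5, 15.1, 14.0], 0.23)]
knob tip [([206.0, 259.0], 0.68), ([270.0, 340.0], 0.53), ([134.0, 149.0], 0.45)]
pin_axis bbox [([236.4, 190.3, 28.4, 45.9], 0.9), ([315.3, 251.5, 36.2, 38.5], 0.77), ([145.5, 121.8, 28.7, 40.9], 0.58), ([250.0, 196.5, 17.9, 16.9], 0.41)]
pin_axis tip [([214.0, 250.0], 0.88), ([143.0, 158.0], 0.83), ([272.0, 332.0], 0.81)]
```

View pics/side0.png

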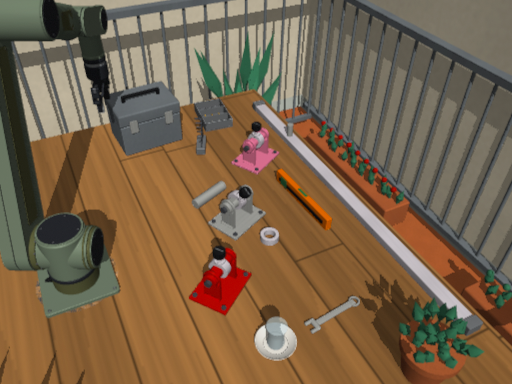

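View pics/top0.png

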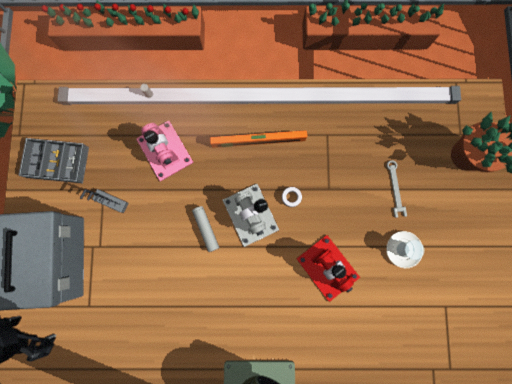

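The bracket-like objects in the top picture are the pink one at (164,150), the red one at (328,267) and the steel-grey one at (250,214). The grey one fits "steel"; pink and red are the look-alikes to avoid. I'll confirm it in a crop and measure it.

```bash
cat > h.py <<'E'
from bench import *
import cv2, numpy as np
from scipy.spatial.transform import Rotation as R
np.set_printoptions(precision=4,suppress=True)
def cloud(n,d):
    c=camera_params(n); v,u=np.mgrid[:384,:512]
    p=np.stack([(u-c['cx'])/c['fx']*d,-(v-c['cy'])/c['fy']*d,-d],-1)
    return p@c['T'][:3,:3].T+c['T'][:3,3]
def proj(n,P):
    c=camera_params(n); q=(np.atleast_2d(P)-c['T'][:3,3])@c['T'][:3,:3]
    return np.c_[c['cx']+c['fx']*q[:,0]/-q[:,2], c['cy']+c['fy']*q[:,1]/q[:,2]]
E
python3 - <<'E'
from h import *
a=cv2.imread("pics/top0.png");b=cv2.imread("pics/side0.png")
A=cv2.resize(a[175:255,210:290],(400,400),interpolation=cv2.INTER_CUBIC)
B=cv2.resize(b[170:250,195:275],(400,400),interpolation=cv2.INTER_CUBIC)
cv2.imwrite("pics/crop0.png",np.hstack([A,B]))
for n,im in(("top",a),("side",b)):
    d=np.load(n+"0.npy"); P=cloud(n,d)
    hsv=cv2.cvtColor(im,cv2.COLOR_BGR2HSV)
    c0=cloud(n,d)[214,250] if n=="top" else P[212,238]
    print(n,"centre pt",c0)
    roi=np.zeros(d.shape,bool)
    if n=="top": roi[180:250,217:282]=1
    else: roi[180:240,204:268]=1
    z=P[...,2]; g=roi&(hsv[...,1]<60)&(d>0)
    base=g&(z>0.002)&(z<.016)
    m=roi&(d>0)&(z>.003)&(hsv[...,1]<90)
    pts=P[m][:,:2].astype(np.float32)
    pl=P[base][:,:2]; 
    print("base n",base.sum(),cv2.minAreaRect((pl*1000).astype(np.float32)),"zmed",np.median(z[base]))
    k=roi&(im.max(2)<60)&(z>.07); print("dark",k.sum(),np.median(P[k],0) if k.any() else 0, P[k].min(0),P[k].max(0))
    hi=g&(z>.075); print("high",hi.sum(),P[hi].mean(0),cv2.minAreaRect((P[hi][:,:2]*1000).astype(np.float32)))
E
```

```text
top centre pt [0.5223 0.0226 0.1183]
base n 1160 ((531.72265625, 23.9569091796875), (161.0614013671875, 118.98238372802734), 25.208900451660156) zmed 0.007605923015679861
dark 119 [ 0.541  -0.0022  0.146 ] [ 0.4677 -0.0213  0.0792] [0.5591 0.0611 0.1555]
high 766 [0.5291 0.0185 0.1114] ((529.3995361328125, 11.838005065917969), (125.65406799316406, 78.02346801757812), 26.6765193939209)
side centre pt [0.5439 0.0473 0.0072]
base n 815 ((528.0655517578125, 39.236167907714844), (189.10423278808594, 259.8411560058594), 4.199995517730713) zmed 0.006628077165608426
dark 115 [ 0.5381 -0.0075  0.1404] [ 0.4642 -0.0249  0.0814] [0.5605 0.0642 0.1554]
high 528 [0.5189 0.0044 0.1085] ((527.3327026367188, 11.855342864990234), (129.1246795654297, 81.63988494873047), 18.07425308227539)
```

View pics/crop0.png

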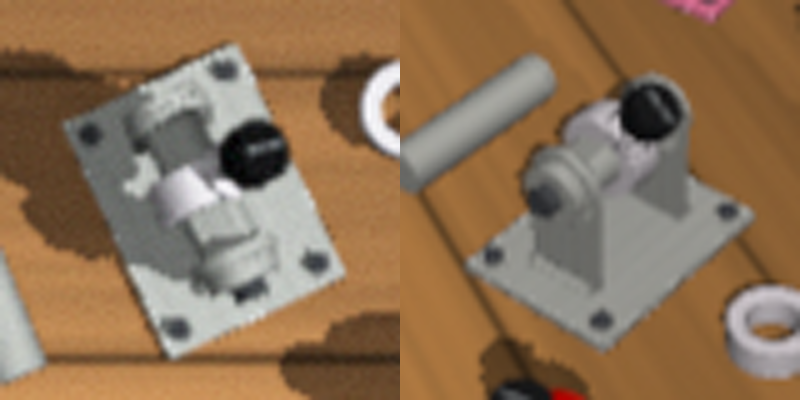

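The crop shows the steel-grey bracket: black knob at about (255,152) in the left half and (650,110) in the right, leaning to the robot's right as described. Next, the frame, the flat angle from depth, and the first move.

```bash
cat >> h.py <<'E'
O=np.array([.5317,.0240,.088]); psi=np.deg2rad(25.2)
def axes(psi=psi):
    yb=np.array([-np.cos(psi),-np.sin(psi),0]); xb=np.array([-np.sin(psi),np.cos(psi),0]); return xb,yb
def Rtool(th):
    xb,yb=axes(); u=np.sin(th)*xb+np.cos(th)*np.array([0,0,1.]); z=-u; y=-yb
    return R.from_matrix(np.c_[np.cross(y,z),y,z]),u
E
python3 - <<'E'
from h import *
from scipy.optimize import least_squares
import bench; print([k for k in dir(bench) if not k.startswith('__')], getattr(bench,'nose_length',None))
xb,yb=axes()
for n in("top","side"):
    P=cloud(n,np.load(n+"0.npy")).reshape(-1,3); q=P-O; L=np.c_[q@xb,q@yb,q[:,2]]
    # ear outer rim points (|y| 40..48) & pin stubs
    e=L[(abs(abs(L[:,1])-44)<999)]
    ear=L[(abs(abs(L[:,1])-.044)<.003)&(np.hypot(L[:,0],L[:,2])<.034)&(L[:,2]>.008)]
    f=least_squares(lambda p:np.hypot(ear[:,0]-p[0],ear[:,2]-p[1])-.026,[0,0],loss='soft_l1',f_scale=.002)
    print(n,"ear fit dx,dz",f.x*1e3,len(ear))
    for s in(1,-1):
        m=(s*L[:,1]>.016)&(s*L[:,1]<.037)&(np.hypot(L[:,0],L[:,2])<.023)&(L[:,2]>-.004)
        p=L[m]; a=np.arctan2(p[:,0],p[:,2]); r=np.hypot(p[:,0],p[:,2])*1e3
        print(s,m.sum(),[(round(b,1),round(np.median(r[abs(a-b)<.1]),1),int((abs(a-b)<.1).sum())) for b in np.arange(-1.2,1.3,.2) if (abs(a-b)<.1).any()])
        def res(v):
            ph,dx,dz=v; aa=np.arctan2(p[:,0]-dx,p[:,2]-dz); rr=np.hypot(p[:,0]-dx,p[:,2]-dz)
            d=np.clip(abs(aa-ph),0,.6797); m=np.where(d<.6797,.014/np.cos(d),.018)
            return np.r_[(rr-m)*1e3,dx*1e3/2,dz*1e3/2]
        b=min((least_squares(res,[k,0,0],loss='soft_l1') for k in np.arange(-.5,.6,.2)),key=lambda f:f.cost)
        print("  flat",b.x[0],b.x[1:]*1e3,b.cost/len(p))
    k=L[(np.hypot(L[:,0],L[:,2])>.05)&(np.linalg.norm(L-[-.036,0,.047],axis=1)<.03)]
    for th in [None]:
        f=least_squares(lambda v:[0] if 0 else np.clip(np.abs(np.linalg.norm(np.c_[k[:,1]-v[1],k[:,0]*np.cos(v[0])-k[:,2]*np.sin(v[0])],axis=1))-.017,0,1)*1e3,[-.65,0])
        t=f.x[0]; print("knob th,y",f.x, "radial max",np.percentile(k[:,0]*np.sin(t)+k[:,2]*np.cos(t),[50,95,99]), "cent", k.mean(0), "tang ext",np.percentile(k[:,0]*np.cos(t)-k[:,2]*np.sin(t),[2,98]),"y",np.percentile(k[:,1],[2,98]))
s=sense(); R0=R.from_rotvec(s['eef_rot']); th=-.65; Rt,u=Rtool(th)
print("delta",(Rt*R0.inv()).as_rotvec(),"u",u)
for r in(.140,.053): print(r, O+u*r-s['ee_pos'], O+u*r)
E
```

```text
['IKError', 'camera', 'camera_params', 'find_in', 'hand_in', 'nose_length', 'sense', 'tip_of'] 0.025
top ear fit dx,dz [-0.7012 -0.5744] 70
1 94 [(np.float64(-1.2), np.float64(18.2), 3), (np.float64(-1.0), np.float64(17.5), 6), (np.float64(-0.8), np.float64(17.4), 5), (np.float64(-0.6), np.float64(18.1), 9), (np.float64(-0.4), np.float64(16.5), 9), (np.float64(-0.2), np.float64(15.5), 10), (np.float64(-0.0), np.float64(13.9), 7), (np.float64(0.2), np.float64(13.8), 7), (np.float64(0.4), np.float64(13.8), 10), (np.float64(0.6), np.float64(16.0), 4), (np.float64(0.8), np.float64(16.3), 14), (np.float64(1.0), np.float64(17.9), 3), (np.float64(1.2), np.float64(16.9), 3)]
  flat 0.24148551078060015 [-0.1634 -0.387 ] 0.8093012875769319
-1 91 [(np.float64(-1.2), np.float64(17.7), 4), (np.float64(-1.0), np.float64(17.1), 5), (np.float64(-0.8), np.float64(17.6), 6), (np.float64(-0.6), np.float64(16.9), 8), (np.float64(-0.4), np.float64(16.0), 12), (np.float64(-0.2), np.float64(13.9), 7), (np.float64(-0.0), np.float64(12.1), 7), (np.float64(0.2), np.float64(13.8), 6), (np.float64(0.4), np.floa
[... 662 characters left out ...]
14.4), 4), (np.float64(-0.0), np.float64(12.4), 2), (np.float64(0.2), np.float64(15.4), 1), (np.float64(0.4), np.float64(11.7), 3), (np.float64(0.8), np.float64(13.8), 3), (np.float64(1.0), np.float64(16.1), 5)]
  flat 0.2550544547037592 [ 1.5286 -1.8933] 0.8731811459689742
-1 1 [(np.float64(1.0), np.float64(21.4), 1)]
  flat 1.6234087055366775e-05 [2.6218 1.2503] 0.9664661735066293
knob th,y [-0.5938  0.0017] radial max [0.0662 0.0705 0.0718] cent [-0.036   0.005   0.0534] tang ext [-0.016   0.0165] y [-0.0135  0.0188]
delta [ 0.4694  0.4677 -0.6624] u [ 0.2577 -0.5476  0.7961]
0.14 [ 0.3209 -0.572  -0.0569] [ 0.5678 -0.0527  0.1995]
0.053 [ 0.2985 -0.5243 -0.1262] [ 0.5454 -0.005   0.1302]
```

>>> carry_out(
  xyz=[
    [0.319,-0.567,0.0],
    [0.319,-0.567,0.0],
    [0.319,-0.567,0.0],
    [0.319,-0.567,0.0],
    [0.319,-0.567,0.0],
    [0.319,-0.567,0.0],
    [0.319,-0.567,0.0],
    [0.319,-0.567,0.0],
    [0.319,-0.567,0.0],
    [0.319,-0.567,0.0],
    [0.319,-0.567,0.0],
    [0.319,-0.567,0.0],
    [0.319,-0.567,0.0],
    [0.319,-0.567,0.0],
    [0.319,-0.567,0.0],
    [0.319,-0.567,-0.052],
    [0.319,-0.567,-0.052],
    [0.319,-0.567,-0.052],
    [0.319,-0.567,-0.052],
    [0.319,-0.567,-0.052],
  ],
  delta_rot=[
    [0.469,0.468,-0.662],
    [0.469,0.468,-0.662],
    [0.469,0.468,-0.662],
    [0.469,0.468,-0.662],
    [0.469,0.468,-0.662],
    [0.469,0.468,-0.662],
    [0.469,0.468,-0.662],
    [0.469,0.468,-0.662],
    [0.469,0.468,-0.662],
    [0.469,0.468,-0.662],
    [0.469,0.468,-0.662],
    [0.469,0.468,-0.662],
    [0.469,0.468,-0.662],
    [0.469,0.468,-0.662],
    [0.469,0.468,-0.662],
    [0.469,0.468,-0.662],
    [0.469,0.468,-0.662],
    [0.469,0.468,-0.662],
    [0.469,0.468,-0.662],
    [0.469,0.468,-0.662],
  ],
  grip=[0,0,0,0,0,0,0,0,0,0,0,0,0,0,0,0,0,0,0,0],
  grip_force=40,
)

```text
clock: 2.8
ee_pos: [0.5664, -0.0473, 0.2063]
eef_rot: [-1.368, -2.16, -0.462]
contact_force: [-0.5, 0.0, 0.6]
width: 1.003
gripper_force: 0.0
```

```bash
cat >> h.py <<'E'
def loc():
    """TCP in pin coordinates: x, y, z rel. axis, radius, angle of TCP; tool tilt angle"""
    s=sense(); xb,yb=axes(); q=s['ee_pos']-O; Rm=R.from_rotvec(s['eef_rot']).as_matrix(); z=Rm[:,2]
    l=np.array([q@xb,q@yb,q[2]]); f=np.array(s['contact_force'])
    print("t",round(s['clock'],2),"loc mm",l*1e3,"r",round(np.hypot(l[0],l[2])*1e3,2),"ang",round(np.arctan2(l[0],l[2]),3),"tilt",round(np.arctan2(-z@xb,-z[2]),3),"z.yb",round(z@yb,3),"ycl.yb",round(Rm[:,1]@yb,3),"w",s['width'],"gf",s['gripper_force'],"F along z(out+)",round(-f@z,2),"F xb,yb",round(f@xb,2),round(f@yb,2),"q",np.array(s['q']))
    return s
def goto(th,r,dy=0,tilt=None,twist=0,s=None):
    """printed: shift and rotvec from the measured pose"""
    s=s or sense(); xb,yb=axes(); Rt,_=Rtool(th if tilt is None else tilt); u=np.sin(th)*xb+np.cos(th)*np.array([0,0,1.])
    Rt=Rt*R.from_euler('z',twist)
    print("goto",th,r,"xyz",(O+u*r+yb*dy-s['ee_pos']),"rot",(Rt*R.from_rotvec(s['eef_rot']).inv()).as_rotvec())
E
python3 - <<'E'
from h import *
s=loc(); goto(-.6,.14,s=s); goto(-.6,.066,s=s)
p,d=camera("top");p2,_=camera("side")
A=cv2.resize(p[170:250,210:290,::-1],(400,400),interpolation=cv2.INTER_CUBIC)
B=cv2.resize(p2[150:230,195:275,::-1],(400,400),interpolation=cv2.INTER_CUBIC)
cv2.imwrite("pics/near1.png",np.hstack([A,B]))
E
```

```text
t 2.8 loc mm [-79.3136  -1.0435 118.2957] r 142.42 ang -0.591 tilt -0.648 z.yb -0.001 ycl.yb -1.0 w 1.0030947256042186 gf 0.0 F along z(out+) 0.35 F xb,yb 0.22 0.4 q [-0.3301  0.551   1.4706  0.4493  1.601  -0.8701]
goto -0.6 0.14 xyz [-0.0011 -0.0002 -0.0027] rot [-0.0444 -0.0185 -0.0013]
goto -0.6 0.066 xyz [-0.0188  0.0376 -0.0638] rot [-0.0444 -0.0185 -0.0013]
```

View pics/near1.png

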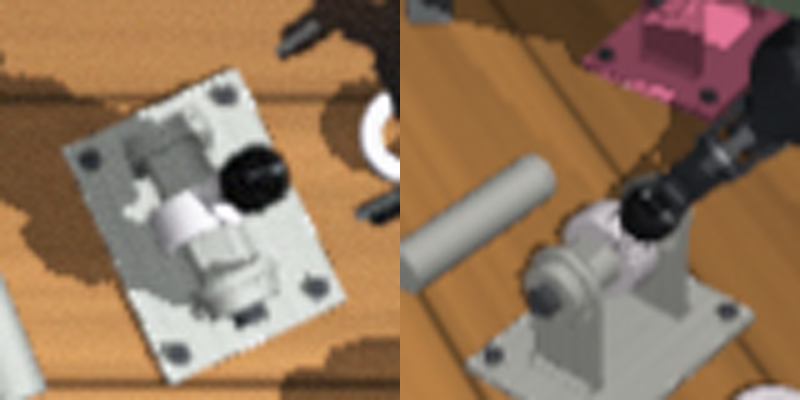

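The fingers straddle the knob at about (255,178) in the left half, opening along the pin with clear room. I'll go in along the screw and close.

>>> carry_out(
  xyz=[
    [-0.003,0.004,-0.008],
    [-0.006,0.012,-0.02],
    [-0.009,0.018,-0.031],
    [-0.013,0.025,-0.042],
    [-0.016,0.031,-0.053],
    [-0.019,0.0375,-0.064],
    [-0.019,0.0375,-0.064],
    [-0.019,0.0375,-0.064],
  ],
  delta_rot=[
    [-0.044,-0.018,-0.001],
    [-0.044,-0.018,-0.001],
    [-0.044,-0.018,-0.001],
    [-0.044,-0.018,-0.001],
    [-0.044,-0.018,-0.001],
    [-0.044,-0.018,-0.001],
    [-0.044,-0.018,-0.001],
    [-0.044,-0.018,-0.001],
  ],
  grip=[0,0,0,0,0,0,0,0],
)

```text
clock: 3.7
ee_pos: [0.547, -0.0101, 0.1403]
eef_rot: [-1.394, -2.193, -0.43]
contact_force: [0.0, -0.7, -0.3]
width: 0.999
gripper_force: 0.0
```

```bash
python3 - <<'E'
from h import *
s=loc(); goto(-.6,.066,s=s)
E
```

```text
t 3.7 loc mm [-37.3918   0.6993  52.2516] r 64.25 ang -0.621 tilt -0.603 z.yb 0.002 ycl.yb -1.0 w 0.9994531511316357 gf 0.0 F along z(out+) 0.13 F xb,yb -0.61 0.28 q [-0.2716  0.5563  1.629   0.4493  1.3988 -0.8892]
goto -0.6 0.066 xyz [0.0006 0.0004 0.0022] rot [-0.0012 -0.0038  0.0004]
```

>>> carry_out(
  xyz=[
    [0.0006,0.0004,0.002],
    [0.0006,0.0004,0.002],
    [0.0006,0.0004,0.002],
    [0.0006,0.0004,0.002],
    [0.0006,0.0004,0.002],
    [0.0006,0.0004,0.002],
    [0.0006,0.0004,0.002],
    [0.0006,0.0004,0.002],
    [0.0006,0.0004,0.002],
    [0.0006,0.0004,0.002],
  ],
  delta_rot=[
    [0,0,0],
    [0,0,0],
    [0,0,0],
    [0,0,0],
    [0,0,0],
    [0,0,0],
    [0,0,0],
    [0,0,0],
    [0,0,0],
    [0,0,0],
  ],
  grip=[0.1,0.2,0.3,0.4,0.5,0.6,0.8,1,1,1],
  grip_force=40,
)

```text
clock: 4.7
ee_pos: [0.5478, -0.0097, 0.1425]
eef_rot: [-1.394, -2.193, -0.431]
contact_force: [1.0, 0.3, 0.6]
width: 0.382
gripper_force: 39.7
```

```bash
python3 - <<'E'
from h import *
s=loc(); goto(-.6,.066,s=s)
E
```

```text
t 4.7 loc mm [-37.4132  -0.2431  54.4741] r 66.08 ang -0.602 tilt -0.602 z.yb 0.001 ycl.yb -1.0 w 0.3822437400351899 gf 39.71709430217743 F along z(out+) 0.55 F xb,yb -0.13 -1.06 q [-0.2709  0.5544  1.6256  0.4497  1.4022 -0.8865]
goto -0.6 0.066 xyz [-0.0003  0.     -0.    ] rot [-0.0011 -0.0028  0.0009]
```

Gripped (opening 32.5 mm, 40 N). I'll pull 2 mm out, then swing to the visual estimate of about 0.22.

```bash
python3 - <<'E'
from h import *
s=sense()
goto(-.6,.0682,s=s)
for t in (-.5,-.4,-.3,-.2,-.1,0,.1,.2): goto(t,.0682,s=s)
E
```

```text
goto -0.6 0.0682 xyz [ 0.0002 -0.0011  0.0018] rot [-0.0011 -0.0028  0.0009]
goto -0.5 0.0682 xyz [-0.0022  0.0042  0.0054] rot [-0.0916 -0.0453  0.001 ]
goto -0.4 0.0682 xyz [-0.0048  0.0097  0.0083] rot [-0.1821 -0.0878  0.0011]
goto -0.3 0.0682 xyz [-0.0076  0.0155  0.0107] rot [-0.2726 -0.1304  0.0012]
goto -0.2 0.0682 xyz [-0.0104  0.0215  0.0124] rot [-0.3631 -0.1729  0.0013]
goto -0.1 0.0682 xyz [-0.0133  0.0276  0.0134] rot [-0.4536 -0.2154  0.0014]
goto 0 0.0682 xyz [-0.0161  0.0337  0.0137] rot [-0.5442 -0.2579  0.0015]
goto 0.1 0.0682 xyz [-0.019   0.0399  0.0134] rot [-0.6347 -0.3004  0.0016]
goto 0.2 0.0682 xyz [-0.0219  0.046   0.0124] rot [-0.7252 -0.343   0.0017]
```

>>> carry_out(
  xyz=[
    [0.0002,-0.0011,0.0018],
    [0.0002,-0.0011,0.0018],
    [-0.0022,0.0042,0.0054],
    [-0.0048,0.0097,0.0083],
    [-0.0048,0.0097,0.0083],
    [-0.0048,0.0097,0.0083],
  ],
  delta_rot=[
    [0,0,0],
    [0,0,0],
    [-0.0916,-0.0453,0.001],
    [-0.182,-0.088,0.001],
    [-0.182,-0.088,0.001],
    [-0.182,-0.088,0.001],
  ],
  grip=[1,1,1,1,1,1],
)

```text
clock: 5.3
ee_pos: [0.5431, -0.0, 0.1513]
eef_rot: [-1.492, -2.355, -0.304]
contact_force: [2.7, 0.5, 1.1]
width: 0.381
gripper_force: 40.4
```

```bash
python3 - <<'E'
from h import *
s=loc()
for t in (-.3,-.2,-.1,0,.1,.2): goto(t,.0682,s=s)
E
```

```text
t 5.3 loc mm [-26.6056  -0.1068  63.3295] r 68.69 ang -0.398 tilt -0.401 z.yb -0.0 ycl.yb -1.0 w 0.38063317632435234 gf 40.37550151348114 F along z(out+) 1.31 F xb,yb -0.68 -2.65 q [-0.1925  0.4636  1.6832  0.3374  1.2573 -0.781 ]
goto -0.3 0.0682 xyz [-0.0028  0.0058  0.0018] rot [-0.0915 -0.0422 -0.001 ]
goto -0.2 0.0682 xyz [-0.0057  0.0118  0.0035] rot [-0.1819 -0.0848 -0.0011]
goto -0.1 0.0682 xyz [-0.0085  0.0179  0.0045] rot [-0.2724 -0.1274 -0.0011]
goto 0 0.0682 xyz [-0.0114  0.024   0.0049] rot [-0.3629 -0.1701 -0.0012]
goto 0.1 0.0682 xyz [-0.0143  0.0302  0.0045] rot [-0.4533 -0.2127 -0.0012]
goto 0.2 0.0682 xyz [-0.0172  0.0363  0.0035] rot [-0.5438 -0.2553 -0.0012]
```

Forces are small; I'll carry on to 0.2.

>>> carry_out(
  xyz=[
    [-0.0028,0.0058,0.0018],
    [-0.0057,0.0118,0.0035],
    [-0.0085,0.0179,0.0045],
    [-0.0114,0.024,0.0049],
    [-0.0143,0.0302,0.0045],
    [-0.0172,0.0363,0.0035],
    [-0.0172,0.0363,0.0035],
    [-0.0172,0.0363,0.0035],
  ],
  delta_rot=[
    [-0.0905,-0.0425,0],
    [-0.181,-0.085,0],
    [-0.272,-0.128,0],
    [-0.362,-0.17,0],
    [-0.453,-0.213,0],
    [-0.544,-0.255,0],
    [-0.544,-0.255,0],
    [-0.544,-0.255,0],
  ],
  grip=[1,1,1,1,1,1,1,1],
)

```text
clock: 6.1
ee_pos: [0.526, 0.0362, 0.154]
eef_rot: [1.592, 2.509, -0.161]
contact_force: [3.1, 1.9, 1.3]
width: 0.38
gripper_force: 40.6
```

```bash
python3 - <<'E'
from h import *
s=loc()
goto(.2,.0652,s=s);goto(.2,.0602,s=s)
E
```

```text
t 6.1 loc mm [13.4602 -0.0717 65.996 ] r 67.35 ang 0.201 tilt 0.198 z.yb 0.002 ycl.yb -1.0 w 0.38046397700505125 gf 40.56859016418457 F along z(out+) 1.37 F xb,yb 0.44 -3.59 q [ 0.1524  0.3156  1.8706 -0.2415  0.9147 -0.1436]
goto 0.2 0.0652 xyz [ 0.0002 -0.0005 -0.0021] rot [-0.0007 -0.0026  0.0002]
goto 0.2 0.0602 xyz [ 0.0006 -0.0014 -0.007 ] rot [-0.0007 -0.0026  0.0002]
```

Now press in along the screw, slowly.

>>> carry_out(
  xyz=[
    [0.0001,-0.0002,-0.001],
    [0.0002,-0.0004,-0.002],
    [0.0003,-0.0005,-0.003],
    [0.0003,-0.0007,-0.004],
    [0.0004,-0.0008,-0.0045],
    [0.0004,-0.0008,-0.0045],
  ],
  delta_rot=[
    [0,0,0],
    [0,0,0],
    [0,0,0],
    [0,0,0],
    [0,0,0],
    [0,0,0],
  ],
  grip=[1,1,1,1,1,1],
)

```text
clock: 6.7
ee_pos: [0.5265, 0.0351, 0.1498]
eef_rot: [1.592, 2.505, -0.161]
contact_force: [3.7, 2.9, 0.9]
width: 0.39
gripper_force: 40.6
```

```bash
python3 - <<'E'
from h import *
s=loc()
E
```

```text
t 6.7 loc mm [12.2386  0.0384 61.7693] r 62.97 ang 0.196 tilt 0.2 z.yb 0.001 ycl.yb -1.0 w 0.39025444294537187 gf 40.64556062221527 F along z(out+) 1.15 F xb,yb 1.07 -4.56 q [ 0.1509  0.3201  1.8769 -0.2457  0.9023 -0.139 ]
```

>>> carry_out(
  xyz=[
    [0.0001,-0.0002,-0.0005],
    [0.0001,-0.0002,-0.001],
    [0.0001,-0.0002,-0.001],
  ],
  delta_rot=[
    [0,0,0],
    [0,0,0],
    [0,0,0],
  ],
  grip=[1,1,1],
)

```text
clock: 7.0
ee_pos: [0.5265, 0.0351, 0.1497]
eef_rot: [1.591, 2.505, -0.16]
contact_force: [1.6, 3.1, 7.6]
width: 0.385
gripper_force: 41.3
```

```bash
python3 - <<'E'
from h import *
s=loc()
E
```

```text
t 7.0 loc mm [12.2413 -0.0214 61.6678] r 62.87 ang 0.196 tilt 0.201 z.yb 0.0 ycl.yb -1.0 w 0.3851156741776048 gf 41.25246584415436 F along z(out+) 7.87 F xb,yb 2.16 -2.74 q [ 0.1512  0.3201  1.8775 -0.2465  0.9013 -0.1384]
```

>>> carry_out(
  xyz=[
    [0.0001,-0.0001,-0.0003],
    [0.0001,-0.0001,-0.0007],
    [0.0001,-0.0001,-0.0007],
  ],
  delta_rot=[
    [0,0,0],
    [0,0,0],
    [0,0,0],
  ],
  grip=[1,1,1],
)

```text
clock: 7.3
ee_pos: [0.5266, 0.0351, 0.1496]
eef_rot: [1.591, 2.505, -0.16]
contact_force: [-0.2, 5.0, 12.5]
width: 0.388
gripper_force: 41.7
```

```bash
python3 - <<'E'
from h import *
s=loc()
E
```

```text
t 7.3 loc mm [12.2346 -0.0779 61.6034] r 62.81 ang 0.196 tilt 0.201 z.yb -0.0 ycl.yb -1.0 w 0.387978750318153 gf 41.674177050590515 F along z(out+) 13.17 F xb,yb 4.57 -1.94 q [ 0.1513  0.3201  1.8777 -0.2467  0.9008 -0.1382]
```

```bash
python3 - <<'E'
from h import *
s=sense(); u=Rtool(.2)[1]; s['ee_pos']=np.array(s['ee_pos'])-1.6e-3*u
goto(.196,.0655,tilt=.2,s=s)
for t in(.3,.1): 
  for r in(.0655,.062): goto(t,r,s=s)
E
```

```text
goto 0.196 0.0655 xyz [-0.0004  0.0007  0.0042] rot [0.0008 0.0008 0.0009]
goto 0.3 0.0655 xyz [-0.0032  0.0067  0.0025] rot [-0.0897 -0.0418  0.0008]
goto 0.3 0.062 xyz [-0.0028  0.0058 -0.0008] rot [-0.0897 -0.0418  0.0008]
goto 0.1 0.0655 xyz [ 0.0022 -0.0049  0.0051] rot [0.0913 0.0433 0.0009]
goto 0.1 0.062 xyz [ 0.0024 -0.0052  0.0017] rot [0.0913 0.0433 0.0009]
```

>>> carry_out(
  xyz=[
    [-0.0004,0.0007,0.0042],
    [-0.0004,0.0007,0.0042],
    [-0.0032,0.0067,0.0025],
    [-0.0032,0.0067,0.0025],
    [-0.0031,0.0065,0.0015],
    [-0.003,0.0063,0.0005],
    [-0.0028,0.0058,-0.0008],
    [-0.0028,0.0058,-0.0008],
    [-0.0028,0.0058,-0.0008],
  ],
  delta_rot=[
    [0,0,0],
    [0,0,0],
    [-0.09,-0.042,0.0],
    [-0.09,-0.042,0.0],
    [-0.09,-0.042,0.0],
    [-0.09,-0.042,0.0],
    [-0.09,-0.042,0.0],
    [-0.09,-0.042,0.0],
    [-0.09,-0.042,0.0],
  ],
  grip=[1,1,1,1,1,1,1,1,1],
)

```text
clock: 8.2
ee_pos: [0.5239, 0.0408, 0.1487]
eef_rot: [1.543, 2.43, -0.234]
contact_force: [0.8, 3.6, 10.9]
width: 0.387
gripper_force: 41.8
```

```bash
python3 - <<'E'
from h import *
s=loc()
E
```

```text
t 8.2 loc mm [18.53   -0.0607 60.6673] r 63.43 ang 0.296 tilt 0.301 z.yb 0.0 ycl.yb -1.0 w 0.38737804988843355 gf 41.79766058921814 F along z(out+) 11.32 F xb,yb 2.91 -2.25 q [ 0.2175  0.3187  1.9055 -0.3821  0.8863  0.0172]
```

```bash
python3 - <<'E'
from h import *
s=sense(); u=Rtool(.3)[1]; s['ee_pos']=np.array(s['ee_pos'])-1.4e-3*u
goto(.3,.066,s=s)
for t in(.2,.1): 
  for r in(.066,.0624): goto(t,r,s=s)
E
```

```text
goto 0.3 0.066 xyz [-0.0006  0.0012  0.0037] rot [0.0006 0.0003 0.0007]
goto 0.2 0.066 xyz [ 0.0021 -0.0046  0.0054] rot [0.0911 0.0429 0.0007]
goto 0.2 0.0624 xyz [ 0.0024 -0.0052  0.0018] rot [0.0911 0.0429 0.0007]
goto 0.1 0.066 xyz [ 0.0049 -0.0105  0.0063] rot [0.1815 0.0854 0.0007]
goto 0.1 0.0624 xyz [ 0.005  -0.0108  0.0028] rot [0.1815 0.0854 0.0007]
```

>>> carry_out(
  xyz=[
    [-0.0006,0.0012,0.0037],
    [-0.0006,0.0012,0.0037],
    [0.0021,-0.0046,0.0054],
    [0.0049,-0.0105,0.0063],
    [0.0049,-0.0105,0.0063],
    [0.0049,-0.0106,0.005],
    [0.005,-0.0107,0.0038],
    [0.005,-0.0108,0.0028],
    [0.005,-0.0108,0.0028],
    [0.005,-0.0108,0.0028],
  ],
  delta_rot=[
    [0,0,0],
    [0,0,0],
    [0.091,0.043,0.0],
    [0.1815,0.0854,0],
    [0.1815,0.0854,0],
    [0.1815,0.0854,0],
    [0.1815,0.0854,0],
    [0.1815,0.0854,0],
    [0.1815,0.0854,0],
    [0.1815,0.0854,0],
  ],
  grip=[1,1,1,1,1,1,1,1,1,1],
)

```text
clock: 9.2
ee_pos: [0.5288, 0.0301, 0.1508]
eef_rot: [1.639, 2.579, -0.083]
contact_force: [4.0, 1.0, 6.4]
width: 0.381
gripper_force: 41.4
```

```bash
python3 - <<'E'
from h import *
s=loc()
u=Rtool(.1)[1]; s['ee_pos']=np.array(s['ee_pos'])-1.3e-3*u
goto(.1,.066,s=s)
for t in(.15,.2): 
  for r in(.066,.0615): goto(t,r,s=s)
E
```

```text
t 9.2 loc mm [ 6.7319  0.0672 62.8261] r 63.19 ang 0.107 tilt 0.101 z.yb 0.0 ycl.yb -1.0 w 0.38108287034470645 gf 41.38745963573456 F along z(out+) 6.29 F xb,yb -0.78 -4.02 q [ 0.0874  0.328   1.8479 -0.1178  0.9344 -0.2827]
goto 0.1 0.066 xyz [0.0001 0.     0.0041] rot [0.0007 0.0002 0.0012]
goto 0.15 0.066 xyz [-0.0013  0.003   0.0037] rot [-0.0445 -0.021   0.0012]
goto 0.15 0.0615 xyz [-0.001   0.0024 -0.0007] rot [-0.0445 -0.021   0.0012]
goto 0.2 0.066 xyz [-0.0027  0.0059  0.0032] rot [-0.0898 -0.0423  0.0012]
goto 0.2 0.0615 xyz [-0.0023  0.0051 -0.0013] rot [-0.0898 -0.0423  0.0012]
```

>>> carry_out(
  xyz=[
    [0.0001,0.0,0.0041],
    [-0.0013,0.003,0.0037],
    [-0.0013,0.003,0.0037],
    [-0.0012,0.0028,0.002],
    [-0.0011,0.0025,0.0005],
    [-0.001,0.0024,-0.0005],
    [-0.001,0.0024,-0.0005],
    [-0.001,0.0024,-0.0005],
  ],
  delta_rot=[
    [0,0,0],
    [-0.0445,-0.021,0],
    [-0.0445,-0.021,0],
    [-0.0445,-0.021,0],
    [-0.0445,-0.021,0],
    [-0.0445,-0.021,0],
    [-0.0445,-0.021,0],
    [-0.0445,-0.021,0],
  ],
  grip=[1,1,1,1,1,1,1,1],
)

```text
clock: 10.0
ee_pos: [0.5273, 0.0331, 0.1501]
eef_rot: [1.617, 2.544, -0.121]
contact_force: [2.8, 3.4, 6.0]
width: 0.384
gripper_force: 41.4
```

```bash
python3 - <<'E'
from h import *
s=loc()
u=Rtool(.15)[1]; s['ee_pos']=np.array(s['ee_pos'])-(.0627-.0617)*u
goto(.15,.066,s=s)
for t in(.25,.05): 
  for r in(.066,.0619): goto(t,r,s=s)
E
```

```text
t 10.0 loc mm [10.1195  0.053  62.0842] r 62.9 ang 0.162 tilt 0.149 z.yb 0.001 ycl.yb -1.0 w 0.3840128492797064 gf 41.39787554740906 F along z(out+) 6.19 F xb,yb 1.86 -3.98 q [ 0.1191  0.3234  1.8628 -0.1781  0.9166 -0.2136]
goto 0.15 0.066 xyz [ 0.0001 -0.0001  0.0042] rot [-0.0012 -0.001   0.0013]
goto 0.25 0.066 xyz [-0.0027  0.0058  0.0029] rot [-0.0917 -0.0435  0.0013]
goto 0.25 0.0619 xyz [-0.0022  0.0049 -0.0011] rot [-0.0917 -0.0435  0.0013]
goto 0.05 0.066 xyz [ 0.0029 -0.006   0.0048] rot [0.0893 0.0416 0.0013]
goto 0.05 0.0619 xyz [ 0.003  -0.0062  0.0007] rot [0.0893 0.0416 0.0013]
```

>>> carry_out(
  xyz=[
    [0.0001,-0.0001,0.0042],
    [-0.0014,0.0029,0.0036],
    [-0.0027,0.0058,0.0029],
    [-0.0026,0.0056,0.0015],
    [-0.0024,0.0053,0.0],
    [-0.0022,0.0049,-0.0011],
    [-0.0022,0.0049,-0.0011],
    [-0.0022,0.0049,-0.0011],
  ],
  delta_rot=[
    [0,0,0],
    [-0.045,-0.0215,0],
    [-0.0915,-0.043,0],
    [-0.0915,-0.043,0],
    [-0.0915,-0.043,0],
    [-0.0915,-0.043,0],
    [-0.0915,-0.043,0],
    [-0.0915,-0.043,0],
  ],
  grip=[1,1,1,1,1,1,1,1],
)

```text
clock: 10.8
ee_pos: [0.5249, 0.0383, 0.1491]
eef_rot: [1.569, 2.469, -0.197]
contact_force: [1.1, 6.0, 8.3]
width: 0.386
gripper_force: 41.7
```

```bash
python3 - <<'E'
from h import *
s=loc()
u=Rtool(.25)[1]; s['ee_pos']=np.array(s['ee_pos'])-1e-3*u
goto(.25,.066,s=s)
for t in(.2,0): 
  for r in(.066,.0625): goto(t,r,s=s)
p,d=camera("top");p2,_=camera("side")
A=cv2.resize(p[170:250,210:290,::-1],(400,400),interpolation=cv2.INTER_CUBIC)
B=cv2.resize(p2[150:230,195:275,::-1],(400,400),interpolation=cv2.INTER_CUBIC)
cv2.imwrite("pics/near2.png",np.hstack([A,B]))
E
```

```text
t 10.8 loc mm [15.8182  0.0289 61.0967] r 63.11 ang 0.253 tilt 0.249 z.yb 0.001 ycl.yb -1.0 w 0.3858065438352128 gf 41.674572229385376 F along z(out+) 9.31 F xb,yb 4.96 -3.52 q [ 0.1843  0.3185  1.8916 -0.3119  0.8921 -0.0622]
goto 0.25 0.066 xyz [-0.0003  0.0007  0.0038] rot [-0.0005 -0.0005  0.0013]
goto 0.2 0.066 xyz [ 0.0011 -0.0022  0.0046] rot [0.0447 0.0207 0.0013]
goto 0.2 0.0625 xyz [ 0.0014 -0.0028  0.0011] rot [0.0447 0.0207 0.0013]
goto 0 0.066 xyz [ 0.0067 -0.0141  0.0059] rot [0.2257 0.1058 0.0013]
goto 0 0.0625 xyz [ 0.0067 -0.0141  0.0024] rot [0.2257 0.1058 0.0013]
```

View pics/near2.png

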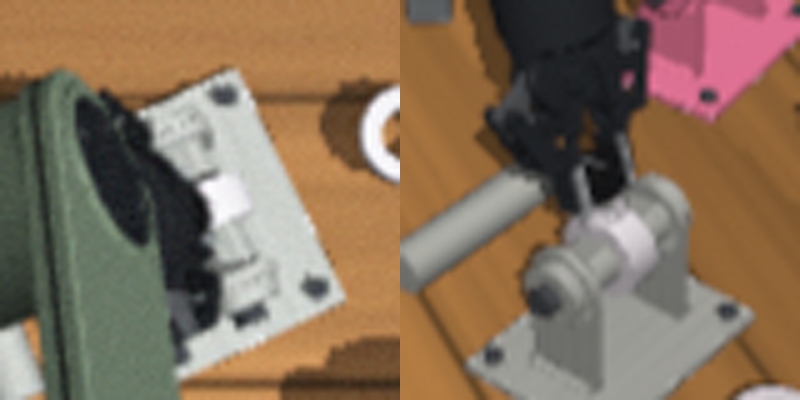

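The picture shows the fingers on the knob at (215,190) left and (605,180) right, the collar upright and nothing else touched. The V has its bottom at about 0.18–0.21. One probe on the round on each side will give the axis offset.

```bash
python3 - <<'E'
from h import *
s=sense()
u=Rtool(.25)[1]; s['ee_pos']=np.array(s['ee_pos'])-1e-3*u
goto(.25,.0695,s=s)
for t in (.37,.49,.6): goto(t,.0695,s=s)
goto(.6,.068,s=s); goto(.6,.0668,s=s);goto(.6,.0655,s=s)
E
```

```text
goto 0.25 0.0695 xyz [-0.0007  0.0015  0.0072] rot [-0.0005 -0.0005  0.0013]
goto 0.37 0.0695 xyz [-0.0041  0.0087  0.0047] rot [-0.1091 -0.0515  0.0013]
goto 0.49 0.0695 xyz [-0.0073  0.0155  0.0012] rot [-0.2178 -0.1025  0.0013]
goto 0.6 0.0695 xyz [-0.0101  0.0214 -0.0028] rot [-0.3173 -0.1493  0.0014]
goto 0.6 0.068 xyz [-0.0097  0.0207 -0.004 ] rot [-0.3173 -0.1493  0.0014]
goto 0.6 0.0668 xyz [-0.0094  0.0201 -0.005 ] rot [-0.3173 -0.1493  0.0014]
goto 0.6 0.0655 xyz [-0.0091  0.0194 -0.0061] rot [-0.3173 -0.1493  0.0014]
```

>>> carry_out(
  xyz=[
    [-0.0005,0.001,0.005],
    [-0.0007,0.0015,0.0072],
    [-0.0041,0.0087,0.0047],
    [-0.0073,0.0155,0.0012],
    [-0.0101,0.0214,-0.0028],
    [-0.0101,0.0214,-0.0028],
    [-0.0097,0.0207,-0.004],
    [-0.0094,0.0201,-0.005],
    [-0.0092,0.0196,-0.0057],
    [-0.0092,0.0196,-0.0057],
    [-0.0092,0.0196,-0.0057],
  ],
  delta_rot=[
    [0,0,0],
    [0,0,0],
    [-0.109,-0.0515,0],
    [-0.218,-0.1025,0],
    [-0.317,-0.149,0],
    [-0.317,-0.149,0],
    [-0.317,-0.149,0],
    [-0.317,-0.149,0],
    [-0.317,-0.149,0],
    [-0.317,-0.149,0],
    [-0.317,-0.149,0],
  ],
  grip=[1,1,1,1,1,1,1,1,1,1,1],
)

```text
clock: 12.0
ee_pos: [0.5158, 0.0577, 0.1429]
eef_rot: [1.397, 2.197, -0.43]
contact_force: [-0.6, 8.7, 5.2]
width: 0.388
gripper_force: 41.7
```

```bash
python3 - <<'E'
from h import *
s=loc()
u=Rtool(.6)[1]; s['ee_pos']=np.array(s['ee_pos'])-.5e-3*u
goto(.6,.0695,s=s)
for t in (.47,.34,.21,.08,-.05,-.18): goto(t,.0695,s=s)
goto(-.18,.068,s=s); goto(-.18,.067,s=s);goto(-.18,.066,s=s)
E
```

```text
t 12.0 loc mm [37.22    0.0577 54.9477] r 66.37 ang 0.595 tilt 0.598 z.yb 0.001 ycl.yb -1.0 w 0.3882055593459869 gf 41.67239785194397 F along z(out+) 8.91 F xb,yb 8.17 -3.17 q [ 0.4118  0.362   1.9791 -0.7684  0.9444  0.4837]
goto 0.6 0.0695 xyz [-0.0009  0.0021  0.0028] rot [-0.0017 -0.0004  0.0017]
goto 0.47 0.0695 xyz [ 0.0024 -0.0049  0.0074] rot [0.116  0.0549 0.0017]
goto 0.34 0.0695 xyz [ 0.0059 -0.0124  0.011 ] rot [0.2337 0.1101 0.0017]
goto 0.21 0.0695 xyz [ 0.0096 -0.0203  0.0134] rot [0.3513 0.1654 0.0017]
goto 0.08 0.0695 xyz [ 0.0134 -0.0284  0.0147] rot [0.469  0.2206 0.0017]
goto -0.05 0.0695 xyz [ 0.0173 -0.0365  0.0149] rot [0.5867 0.2759 0.0017]
goto -0.18 0.0695 xyz [ 0.0211 -0.0447  0.0138] rot [0.7044 0.3311 0.0017]
goto -0.18 0.068 xyz [ 0.021  -0.0444  0.0124] rot [0.7044 0.3311 0.0017]
goto -0.18 0.067 xyz [ 0.0209 -0.0443  0.0114] rot [0.7044 0.3311 0.0017]
goto -0.18 0.066 xyz [ 0.0208 -0.0441  0.0104] rot [0.7044 0.3311 0.0017]
```

>>> carry_out(
  xyz=[
    [-0.0009,0.0021,0.0028],
    [0.0024,-0.0049,0.0074],
    [0.0059,-0.0124,0.011],
    [0.0096,-0.0203,0.0134],
    [0.0134,-0.0284,0.0147],
    [0.0173,-0.0365,0.0149],
    [0.0211,-0.0447,0.0138],
    [0.0211,-0.0447,0.0138],
    [0.021,-0.0444,0.0124],
    [0.0209,-0.0443,0.0114],
    [0.0208,-0.0441,0.0102],
    [0.0208,-0.0441,0.0102],
    [0.0208,-0.0441,0.0102],
  ],
  delta_rot=[
    [0,0,0],
    [0.116,0.055,0],
    [0.234,0.11,0],
    [0.351,0.1655,0],
    [0.469,0.2205,0],
    [0.587,0.276,0],
    [0.7045,0.331,0],
    [0.7045,0.331,0],
    [0.7045,0.331,0],
    [0.7045,0.331,0],
    [0.7045,0.331,0],
    [0.7045,0.331,0],
    [0.7045,0.331,0],
  ],
  grip=[1,1,1,1,1,1,1,1,1,1,1,1,1],
)

```text
clock: 13.3
ee_pos: [0.537, 0.0126, 0.1528]
eef_rot: [-1.604, -2.521, -0.142]
contact_force: [5.6, -0.6, 0.3]
width: 0.377
gripper_force: 40.9
```

```bash
python3 - <<'E'
from h import *
s=loc()
u=Rtool(-.18)[1]; s['ee_pos']=np.array(s['ee_pos'])-.8e-3*u
goto(-.18,.0695,s=s)
for t in (-.05,.07,.19): goto(t,.069,s=s)
for r in (.067,.065,.063,.062): goto(.19,r,s=s)
E
```

```text
t 13.3 loc mm [-12.5317   0.0842  64.8154] r 66.02 ang -0.191 tilt -0.177 z.yb 0.0 ycl.yb -1.0 w 0.37730721088001906 gf 40.9449577331543 F along z(out+) 0.78 F xb,yb -2.92 -4.79 q [-0.0816  0.3863  1.7566  0.1729  1.0939 -0.6059]
goto -0.18 0.0695 xyz [ 0.0001 -0.      0.0043] rot [0.0027 0.0007 0.0023]
goto -0.05 0.069 xyz [-0.0037  0.0081  0.0049] rot [-0.115  -0.0545  0.0023]
goto 0.07 0.069 xyz [-0.0073  0.0156  0.0048] rot [-0.2236 -0.1054  0.0024]
goto 0.19 0.069 xyz [-0.0107  0.023   0.0037] rot [-0.3323 -0.1564  0.0024]
goto 0.19 0.067 xyz [-0.0106  0.0227  0.0018] rot [-0.3323 -0.1564  0.0024]
goto 0.19 0.065 xyz [-0.0104  0.0224 -0.0002] rot [-0.3323 -0.1564  0.0024]
goto 0.19 0.063 xyz [-0.0103  0.022  -0.0022] rot [-0.3323 -0.1564  0.0024]
goto 0.19 0.062 xyz [-0.0102  0.0218 -0.0031] rot [-0.3323 -0.1564  0.0024]
```

>>> carry_out(
  xyz=[
    [0.0,0.0001,-0.0006],
    [-0.0001,0.0003,-0.0012],
    [-0.0001,0.0003,-0.0012],
    [-0.0001,0.0003,-0.0012],
  ],
  delta_rot=[
    [0,0,0],
    [0,0,0],
    [0,0,0],
    [0,0,0],
  ],
  grip=[1,1,1,1],
)

```text
clock: 13.7
ee_pos: [0.5369, 0.0129, 0.152]
eef_rot: [-1.603, -2.522, -0.142]
contact_force: [6.0, -0.7, 3.2]
width: 0.384
gripper_force: 41.1
```

```bash
python3 - <<'E'
from h import *
s=loc()
E
```

```text
t 13.7 loc mm [-12.2933   0.0351  64.0232] r 65.19 ang -0.19 tilt -0.177 z.yb 0.0 ycl.yb -1.0 w 0.38448538513170377 gf 41.13731324672699 F along z(out+) 3.74 F xb,yb -3.14 -5.14 q [-0.0811  0.3871  1.7577  0.173   1.0921 -0.6069]
```

>>> carry_out(
  xyz=[
    [0.0,0.0001,-0.0006],
    [0.0,0.0001,-0.0006],
    [0.0,0.0001,-0.0006],
  ],
  delta_rot=[
    [0,0,0],
    [0,0,0],
    [0,0,0],
  ],
  grip=[1,1,1],
)

```text
clock: 14.0
ee_pos: [0.537, 0.013, 0.1519]
eef_rot: [-1.602, -2.523, -0.142]
contact_force: [4.2, -1.2, 5.5]
width: 0.384
gripper_force: 41.4
```

```bash
python3 - <<'E'
from h import *
s=loc()
u=Rtool(-.18)[1]; s['ee_pos']=np.array(s['ee_pos'])-1.0e-3*u
goto(-.18,.0695,s=s)
for t in (-.05,.07,.19): goto(t,.069,s=s)
for r in (.067,.065,.063,.062): goto(.19,r,s=s)
E
```

```text
t 14.0 loc mm [-12.2337  -0.0473  63.8825] r 65.04 ang -0.189 tilt -0.177 z.yb 0.0 ycl.yb -1.0 w 0.383541470589755 gf 41.41401708126068 F along z(out+) 5.94 F xb,yb -2.91 -3.3 q [-0.0809  0.3872  1.7579  0.1731  1.0916 -0.6072]
goto -0.18 0.0695 xyz [ 0.0001 -0.0004  0.0055] rot [0.0027 0.001  0.0008]
goto -0.05 0.069 xyz [-0.0037  0.0078  0.006 ] rot [-0.115  -0.0543  0.0009]
goto 0.07 0.069 xyz [-0.0072  0.0153  0.0059] rot [-0.2236 -0.1054  0.0009]
goto 0.19 0.069 xyz [-0.0107  0.0227  0.0049] rot [-0.3322 -0.1564  0.0009]
goto 0.19 0.067 xyz [-0.0106  0.0223  0.0029] rot [-0.3322 -0.1564  0.0009]
goto 0.19 0.065 xyz [-0.0104  0.022   0.0009] rot [-0.3322 -0.1564  0.0009]
goto 0.19 0.063 xyz [-0.0102  0.0217 -0.001 ] rot [-0.3322 -0.1564  0.0009]
goto 0.19 0.062 xyz [-0.0102  0.0215 -0.002 ] rot [-0.3322 -0.1564  0.0009]
```

The round gives an axis offset of about +1.8 mm in x. I'll correct it and press again at the square angle, about 0.172.

```bash
cat >> h.py <<'E'
O=O+.0018*axes()[0]
E
python3 - <<'E'
from h import *
s=loc()
u=Rtool(-.18)[1]; s['ee_pos']=np.array(s['ee_pos'])-.8e-3*u
for t in (-.21,-.09,.04,.172): goto(t,.0685,s=s)
for r in (.066,.064,.0625,.0615): goto(.172,r,s=s)
E
```

```text
t 14.0 loc mm [-14.0337  -0.0473  63.8825] r 65.41 ang -0.216 tilt -0.177 z.yb 0.0 ycl.yb -1.0 w 0.383541470589755 gf 41.41401708126068 F along z(out+) 5.94 F xb,yb -2.91 -3.3 q [-0.0809  0.3872  1.7579  0.1731  1.0916 -0.6072]
goto -0.21 0.0685 xyz [ 0.0001 -0.0004  0.0039] rot [0.0298 0.0138 0.0008]
goto -0.09 0.0685 xyz [-0.0033  0.007   0.0051] rot [-0.0788 -0.0373  0.0008]
goto 0.04 0.0685 xyz [-0.0071  0.015   0.0053] rot [-0.1964 -0.0926  0.0009]
goto 0.172 0.0685 xyz [-0.0109  0.0232  0.0044] rot [-0.3159 -0.1487  0.0009]
goto 0.172 0.066 xyz [-0.0108  0.0228  0.0019] rot [-0.3159 -0.1487  0.0009]
goto 0.172 0.064 xyz [-0.0106  0.0225 -0.    ] rot [-0.3159 -0.1487  0.0009]
goto 0.172 0.0625 xyz [-0.0105  0.0222 -0.0015] rot [-0.3159 -0.1487  0.0009]
goto 0.172 0.0615 xyz [-0.0104  0.0221 -0.0025] rot [-0.3159 -0.1487  0.0009]
```

>>> carry_out(
  xyz=[
    [0.0001,-0.0004,0.0039],
    [0.0001,-0.0004,0.0039],
    [-0.0033,0.007,0.0051],
    [-0.0071,0.015,0.0053],
    [-0.0109,0.0232,0.0044],
    [-0.0109,0.0232,0.0044],
    [-0.0108,0.0228,0.0019],
    [-0.0106,0.0225,0.0],
    [-0.0105,0.0222,-0.0015],
    [-0.0104,0.0221,-0.0022],
    [-0.0104,0.0221,-0.0022],
    [-0.0104,0.0221,-0.0022],
  ],
  delta_rot=[
    [0.03,0.014,0],
    [0.03,0.014,0],
    [-0.079,-0.037,0],
    [-0.196,-0.093,0],
    [-0.316,-0.149,0],
    [-0.316,-0.149,0],
    [-0.316,-0.149,0],
    [-0.316,-0.149,0],
    [-0.316,-0.149,0],
    [-0.316,-0.149,0],
    [-0.316,-0.149,0],
    [-0.316,-0.149,0],
  ],
  grip=[1,1,1,1,1,1,1,1,1,1,1,1],
)

```text
clock: 15.2
ee_pos: [0.5263, 0.0356, 0.1496]
eef_rot: [1.608, 2.527, -0.136]
contact_force: [1.4, 5.1, 8.6]
width: 0.382
gripper_force: 41.7
```

```bash
python3 - <<'E'
from h import *
s=loc()
E
```

```text
t 15.2 loc mm [10.9717 -0.0427 61.6187] r 62.59 ang 0.176 tilt 0.17 z.yb 0.0 ycl.yb -1.0 w 0.3820549174514709 gf 41.72049522399902 F along z(out+) 9.12 F xb,yb 3.96 -3.46 q [ 0.1353  0.3215  1.8701 -0.2055  0.9093 -0.1789]
```

>>> carry_out(
  xyz=[
    [0.0003,-0.0006,-0.0003],
    [0.0003,-0.0007,-0.0006],
    [0.0003,-0.0007,-0.0006],
    [0.0003,-0.0007,-0.0006],
  ],
  delta_rot=[
    [0.004,0.002,0],
    [0.007,0.003,0],
    [0.007,0.003,0],
    [0.007,0.003,0],
  ],
  grip=[1,1,1,1],
)

```text
clock: 15.6
ee_pos: [0.5266, 0.0351, 0.1497]
eef_rot: [1.612, 2.532, -0.129]
contact_force: [-1.7, 6.5, 12.6]
width: 0.382
gripper_force: 42.0
```

```bash
python3 - <<'E'
from h import *
s=loc(); print(s['contact_force'],s['torque'])
E
```

```text
t 15.6 loc mm [10.4222 -0.0598 61.657 ] r 62.53 ang 0.167 tilt 0.162 z.yb -0.001 ycl.yb -1.0 w 0.38184553972368745 gf 42.01029181480408 F along z(out+) 13.45 F xb,yb 6.59 -1.22 q [ 0.1299  0.3218  1.8683 -0.1951  0.9106 -0.1904]
[-1.7021  6.4819 12.5558] [0.7932 0.0316 0.0727]
```

>>> carry_out(
  xyz=[
    [-0.0006,0.0012,-0.0002],
    [-0.0011,0.0024,-0.0004],
    [-0.0011,0.0024,-0.0004],
    [-0.0011,0.0024,-0.0004],
  ],
  delta_rot=[
    [-0.018,-0.008,0],
    [-0.036,-0.017,0],
    [-0.036,-0.017,0],
    [-0.036,-0.017,0],
  ],
  grip=[1,1,1,1],
)

```text
clock: 16.0
ee_pos: [0.5259, 0.0367, 0.1494]
eef_rot: [1.591, 2.502, -0.161]
contact_force: [0.4, 3.1, 11.4]
width: 0.385
gripper_force: 41.9
```

```bash
python3 - <<'E'
from h import *
s=loc()
E
```

```text
t 16.0 loc mm [12.1808 -0.1254 61.3867] r 62.58 ang 0.196 tilt 0.204 z.yb -0.001 ycl.yb -1.0 w 0.3847878797321483 gf 41.868005990982056 F along z(out+) 11.69 F xb,yb 2.66 -1.69 q [ 0.1559  0.3195  1.8797 -0.2503  0.8996 -0.1299]
```

>>> carry_out(
  xyz=[
    [0.0006,-0.0012,0.0002],
    [0.0011,-0.0024,0.0004],
    [0.0017,-0.0036,0.0005],
    [0.0022,-0.0048,0.0006],
    [0.0022,-0.0048,0.0006],
    [0.0022,-0.0048,0.0006],
  ],
  delta_rot=[
    [0.018,0.008,0],
    [0.036,0.017,0],
    [0.054,0.025,0],
    [0.072,0.034,0],
    [0.072,0.034,0],
    [0.072,0.034,0],
  ],
  grip=[1,1,1,1,1,1],
)

```text
clock: 16.6
ee_pos: [0.5277, 0.0327, 0.1501]
eef_rot: [1.632, 2.562, -0.098]
contact_force: [-0.4, 6.7, 13.4]
width: 0.386
gripper_force: 42.1
```

```bash
python3 - <<'E'
from h import *
s=loc()
E
```

```text
t 16.6 loc mm [ 7.8094 -0.0816 62.0893] r 62.58 ang 0.125 tilt 0.121 z.yb -0.001 ycl.yb -1.0 w 0.38597925999147625 gf 42.1069872379303 F along z(out+) 14.06 F xb,yb 6.21 -2.44 q [ 0.1035  0.3254  1.8563 -0.1434  0.924  -0.2485]
```

The bottom is broad and stiff. To rule out the fingers themselves stopping the press, I'll release, regrasp 3 mm farther out and press again.

>>> carry_out(
  xyz=[
    [-0.0006,0.0012,-0.0002],
    [-0.0012,0.0025,-0.0003],
    [-0.0012,0.0025,-0.0003],
    [-0.0013,0.0027,0.0011],
    [-0.0013,0.0027,0.0011],
    [-0.0013,0.0027,0.0011],
    [-0.0013,0.0027,0.0011],
    [-0.0013,0.0027,0.0011],
    [-0.0014,0.003,0.003],
    [-0.0015,0.0032,0.0042],
    [-0.0015,0.0032,0.0042],
    [-0.0015,0.0032,0.0042],
    [-0.0015,0.0032,0.0042],
    [-0.0015,0.0032,0.0042],
    [-0.0015,0.0032,0.0042],
    [-0.0015,0.0032,0.0042],
  ],
  delta_rot=[
    [-0.018,-0.008,0],
    [-0.038,-0.018,0],
    [-0.038,-0.018,0],
    [-0.038,-0.018,0],
    [-0.038,-0.018,0],
    [-0.038,-0.018,0],
    [-0.038,-0.018,0],
    [-0.038,-0.018,0],
    [-0.038,-0.018,0],
    [-0.038,-0.018,0],
    [-0.038,-0.018,0],
    [-0.038,-0.018,0],
    [-0.038,-0.018,0],
    [-0.038,-0.018,0],
    [-0.038,-0.018,0],
    [-0.038,-0.018,0],
  ],
  grip=[1,1,1,1,1,0.45,0.45,0.45,0.45,0.45,0.6,0.7,1,1,1,1],
  grip_force=40,
)

```text
clock: 18.2
ee_pos: [0.5264, 0.0357, 0.153]
eef_rot: [1.607, 2.532, -0.133]
contact_force: [0.1, 2.9, 4.2]
width: 0.385
gripper_force: 39.8
```

```bash
python3 - <<'E'
from h import *
s=loc()
E
```

```text
t 18.2 loc mm [11.0313 -0.1906 64.9691] r 65.9 ang 0.168 tilt 0.165 z.yb -0.0 ycl.yb -1.0 w 0.3846006286068066 gf 39.834805727005005 F along z(out+) 4.52 F xb,yb 2.57 -1.3 q [ 0.1332  0.318   1.8647 -0.1989  0.9181 -0.1885]
```

>>> carry_out(
  xyz=[
    [0.0,0.0,-0.0005],
    [0.0001,-0.0002,-0.001],
    [0.0001,-0.0002,-0.0015],
    [0.0001,-0.0002,-0.0015],
  ],
  delta_rot=[
    [0,0,0],
    [0,0,0],
    [0,0,0],
    [0,0,0],
  ],
  grip=[1,1,1,1],
)

```text
clock: 18.6
ee_pos: [0.5265, 0.0357, 0.1528]
eef_rot: [1.607, 2.531, -0.132]
contact_force: [-3.2, 3.6, 12.2]
width: 0.385
gripper_force: 40.7
```

```bash
python3 - <<'E'
from h import *
s=loc()
E
```

```text
t 18.6 loc mm [10.9598 -0.2681 64.7962] r 65.72 ang 0.168 tilt 0.166 z.yb -0.001 ycl.yb -1.0 w 0.3846078834739787 gf 40.73748528957367 F along z(out+) 12.8 F xb,yb 4.62 1.33 q [ 0.1331  0.318   1.8653 -0.1991  0.9167 -0.188 ]
```

The regrasped knob is stiff at once, so the pad sits on the bottom whatever the finger height, and the V shape matches the table. I'll start the clockwise turn, stopping before 0.8 to check.

>>> carry_out(
  xyz=[
    [0,0,0],
    [0,0,0],
    [0,0,0],
    [0,0,0],
    [0,0,0],
    [0,0,0],
  ],
  delta_rot=[
    [0,0,0],
    [0.009,-0.019,-0.128],
    [0.018,-0.039,-0.256],
    [0.027,-0.058,-0.385],
    [0.027,-0.058,-0.385],
    [0.027,-0.058,-0.385],
  ],
  grip=[1,1,1,1,1,1],
  grip_force=60,
)

```text
clock: 19.2
ee_pos: [0.5264, 0.0357, 0.1529]
eef_rot: [2.06, 2.162, -0.089]
contact_force: [-3.9, 2.9, 13.4]
width: 0.379
gripper_force: 58.5
```

```bash
python3 - <<'E'
from h import *
s=loc(); print(s['contact_force'],s['torque'], "twist",np.arccos(-R.from_rotvec(s['eef_rot']).as_matrix()[:,1]@axes()[1]))
E
```

```text
t 19.2 loc mm [11.0148 -0.1387 64.8755] r 65.8 ang 0.168 tilt 0.165 z.yb -0.0 ycl.yb -0.924 w 0.37912042408304886 gf 58.53914201259613 F along z(out+) 13.95 F xb,yb 4.28 2.29 q [ 0.1331  0.3179  1.8652 -0.1988  0.9173  0.2024]
[-3.8952  2.8946 13.4236] [ 0.2394  0.4049 -0.0991] twist 0.3913615928682357
```

>>> carry_out(
  xyz=[
    [0,0,0],
    [0,0,0],
    [0,0,0],
    [0,0,0],
    [0,0,0],
  ],
  delta_rot=[
    [0.007,-0.015,-0.1],
    [0.014,-0.03,-0.2],
    [0.021,-0.045,-0.296],
    [0.021,-0.045,-0.296],
    [0.021,-0.045,-0.296],
  ],
  grip=[1,1,1,1,1],
)

```text
clock: 19.7
ee_pos: [0.5262, 0.0357, 0.1528]
eef_rot: [2.355, 1.826, -0.053]
contact_force: [-4.0, 3.8, 14.1]
width: 0.381
gripper_force: 58.6
```

```bash
python3 - <<'E'
from h import *
s=loc(); z=R.from_rotvec(s['eef_rot']).as_matrix()[:,2]; print(s['contact_force'],s['torque'],"tz",s['torque']@z, "twist",np.arccos(-R.from_rotvec(s['eef_rot']).as_matrix()[:,1]@axes()[1]))
E
```

```text
t 19.7 loc mm [11.1057 -0.0262 64.8409] r 65.79 ang 0.17 tilt 0.165 z.yb -0.001 ycl.yb -0.77 w 0.3809520155449884 gf 58.57193112373352 F along z(out+) 14.76 F xb,yb 5.11 1.97 q [ 0.133   0.3177  1.8656 -0.1985  0.9171  0.5022]
[-3.9592  3.7885 14.1121] [ 0.1758  0.4202 -0.0795] tz 0.02843480657786804 twist 0.6914047144583926
```

The cross pin passed 0.5 with no rise in torque, so it is not blocked by the hooks and the pad is down. I'll finish the quarter turn.

>>> carry_out(
  xyz=[
    [0,0,0.0003],
    [0,0,0.0003],
    [0,0,0.0003],
    [0,0,0.0003],
    [0,0,0.0003],
    [0,0,0.0003],
    [0,0,0.0003],
    [0,0,0.0003],
  ],
  delta_rot=[
    [0.007,-0.015,-0.1],
    [0.014,-0.03,-0.2],
    [0.021,-0.045,-0.296],
    [0.028,-0.06,-0.395],
    [0.035,-0.075,-0.493],
    [0.042,-0.09,-0.59],
    [0.042,-0.09,-0.59],
    [0.042,-0.09,-0.59],
  ],
  grip=[1,1,1,1,1,1,1,1],
)

```text
clock: 20.5
ee_pos: [0.526, 0.0357, 0.1528]
eef_rot: [2.784, 1.052, 0.021]
contact_force: [-3.4, 4.7, 11.8]
width: 0.377
gripper_force: 58.5
```

```bash
python3 - <<'E'
from h import *
s=loc(); z=R.from_rotvec(s['eef_rot']).as_matrix()[:,2]; print(s['contact_force'],s['torque'],"tz",s['torque']@z, "twist",np.arccos(-R.from_rotvec(s['eef_rot']).as_matrix()[:,1]@axes()[1]))
E
```

```text
t 20.5 loc mm [11.1884  0.1385 64.771 ] r 65.73 ang 0.171 tilt 0.165 z.yb -0.001 ycl.yb -0.279 w 0.37721655124042414 gf 58.48213791847229 F along z(out+) 12.54 F xb,yb 5.7 1.02 q [ 0.1331  0.3173  1.8663 -0.1987  0.9162  1.0991]
[-3.352   4.7275 11.7588] [0.3058 0.4228 0.3802] tz -0.4161246585793845 twist 1.2879350869188828
```

>>> carry_out(
  xyz=[
    [0,0,0],
    [0,0,0],
    [0,0,0],
    [-0.0001,0.0002,0.0013],
    [-0.0001,0.0002,0.0013],
    [-0.0001,0.0002,0.0013],
    [-0.0001,0.0002,0.0013],
    [-0.0001,0.0002,0.0013],
    [-0.0001,0.0002,0.0013],
    [-0.0007,0.0015,0.01],
    [-0.0014,0.003,0.02],
    [-0.0028,0.006,0.04],
    [-0.005,0.0105,0.07],
    [-0.007,0.015,0.1],
    [-0.01,0.07,0.13],
    [-0.01,0.12,0.13],
    [-0.01,0.17,0.13],
    [-0.01,0.17,0.13],
  ],
  delta_rot=[
    [0.0035,-0.0075,-0.05],
    [0.0045,-0.01,-0.065],
    [0.0045,-0.01,-0.065],
    [0.0045,-0.01,-0.065],
    [0,0,0],
    [0,0,0],
    [0,0,0],
    [0,0,0],
    [0,0,0],
    [0,0,0],
    [0,0,0],
    [0,0,0],
    [0,0,0],
    [0,0,0],
    [0,0,0],
    [0,0,0],
    [0,0,0],
    [0,0,0],
  ],
  grip=[1,1,1,1,0.4,0.3,0.3,0.3,0.3,0.3,0.3,0.3,0.3,0.3,0.3,0.3,0.3,0.3],
)

```text
clock: 22.3
ee_pos: [0.5162, 0.2098, 0.2828]
eef_rot: [2.785, 1.057, 0.025]
contact_force: [-0.5, -0.1, -0.7]
width: 0.698
gripper_force: 0.0
```

```bash
python3 - <<'E'
from h import *
s=loc()
p,d=camera("top");p2,d2=camera("side")
A=cv2.resize(p[170:250,210:290,::-1],(400,400),interpolation=cv2.INTER_CUBIC)
B=cv2.resize(p2[150:230,195:275,::-1],(400,400),interpolation=cv2.INTER_CUBIC)
cv2.imwrite("pics/end.png",np.hstack([A,B]))
xb,yb=axes()
for n,dd in(("top",d),("side",d2)):
    q=cloud(n,dd).reshape(-1,3)-O; L=np.c_[q@xb,q@yb,q[:,2]]*1e3
    t=.165; rr=L[:,0]*np.sin(t)+L[:,2]*np.cos(t); tt=L[:,0]*np.cos(t)-L[:,2]*np.sin(t)
    k=(rr>45)&(rr<80)&(abs(tt)<25)&(abs(L[:,1])<25)
    print(n,k.sum(),"tang",np.percentile(tt[k],[2,50,98]),"y",np.percentile(L[k,1],[2,98]),"rad",np.percentile(rr[k],[50,90,99]), "top face", np.median(rr[k&(abs(tt)<10)&(abs(L[:,1])<10)]))
E
```

```text
t 22.3 loc mm [172.9607 -65.0635 194.7855] r 260.49 ang 0.726 tilt 0.163 z.yb -0.004 ycl.yb -0.282 w 0.6979100894777303 gf 0.0 F along z(out+) -0.71 F xb,yb 0.15 0.5 q [ 0.4512  0.2753  1.5709 -0.1698  1.2968  1.3425]
top 142 tang [-18.3971  -3.0335  12.9312] y [-14.7581  16.5419] rad [64.4332 66.7017 68.3431] top face 65.46334599817455
side 104 tang [-18.0712  -6.4834  12.9607] y [-12.3898  20.0011] rad [61.5486 65.7626 67.5137] top face 64.83160359913585
```

View pics/end.png

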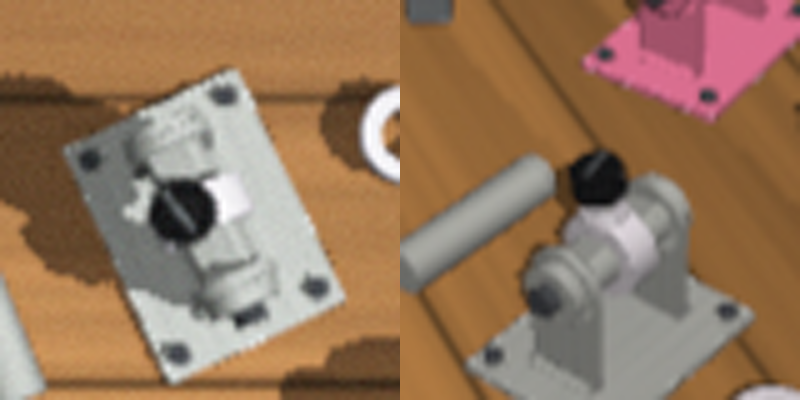

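The knob is at (182,210) in the left half, with its mark turned. Its top is about 65.5 mm from the axis, where 66 is expected with the pad down, and the gripper is clear. Handing in.

```bash
python3 -c "
from bench import *
print(hand_in())"
```

```text
the job is handed in; nothing more can be done
None
```

I turned the collar to the flat, pressed the pad down square, gave the knob about 1.3 rad clockwise to tighten it, let go and handed in at about 22 s. The knob top measured about 65 mm from the axis (66 expected when down), but a check press on the round part of the pin came out about 0.9 mm lower than it should have, and I left that unexplained.

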